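# Move the kiln slide to its working notch and set its brake lever

## Robot

A 6-joint arm with a two-finger parallel gripper is mounted at the origin on a cart in front of the work surface, level with it; the furniture and walls round the work are solid. World frame = base frame: x ahead of the robot, y to its left, z up, the work surface at z = 0. Lengths are in m, angles in rad, forces in N, time in s.
With the tool pointing down it reaches from about 0.3 to 0.875 m from the base axis. Payload 6.4 kg.
Tool frame: the origin (TCP) lies at the very end of the fingers, on their centre line; the grasp point (between the pads) lies 19 mm behind it; z points along the fingers, y is the line along which they close (so a half turn about z gives the same grasp; the last joint's range is limited). The gripper opens to 85 mm and grips with 20 to 120 N. Pads are 22 mm wide; open, the fingers measure 114 mm over their backs; the gripper's body (76 mm by 85 mm) begins 54 mm behind the grasp point. The pads swing forward as they close: fully open they stand 13 mm farther back than shut.
Start: joints at [-1.348, 0.181, 1.607, -0, 1.354, -0.206], TCP at [0.239, -0.523, 0.203] pointing down, gripper open.
Joint ranges: [-2.99, 2.99], [-0.89, 2.07], [0.3, 2.58], [-1.14, 4.28], [0, 2.63], [-3.12, 3.12]. Speed limits (rad/s): [2.57, 2.57, 3.01, 3.14, 3.14, 3.14].

## Interface

Orientations are given as a unit quaternion [w, x, y, z].
In Python, from bench import ctrl, camera, calibration, order, outline_of gives the robot as it stands.
- The arm moves only by the tool move_arm, never from a script. Its argument "series" is a list that holds one entry, the list of rows, each a list of 5 numbers: the opening, from 0 (shut) to 1 (fully open), then the shift along the tool's x, y, z in mm, then the turn about the tool's z in rad. A call has exactly 10 rows; each row is the pose to reach, as a shift and turn from the pose commanded when the call began, along the tool's axes at that moment; what a row does not reach only later rows make up. A row lasts 1/12 s, in which the tool goes at most 41.7 mm and 7.16 degrees, less where a joint would pass 70% of its speed; a pose out of reach is approached as far as the arm can. A call with a gripper value outside its range is refused whole. The fingers move at their own pace and stop on an object; the grip force is fixed at half the most. Time passes only in rows, so rows that repeat a pose let the fingers close, or fill a call up. It gives the time, the measured TCP pose, the force, the opening and the grip force at its end, in the units of the state.
- ctrl.get_obs(): the state, without advancing time (a new reading comes with each control period).
- camera(name): name is "scene" or "top"; returns (picture, depth): 480x640x3 uint8, blue, green, red; 480x640 float32, m along the optical axis (not along the pixel's ray), 0 where there is no reading.
- calibration(name): a dict with "intrinsics" (3x3 intrinsics, pixels), "k1" (the pictures are not rectified: a ray, as slopes to the right and down, at radius r is drawn at 1 + k1 r^2 times it, then the intrinsics apply), "rvec" (rotation vector, rad) and "tvec" (3), from world to camera coordinates, as OpenCV has them. Camera axes: x right, y down, z forward; pixel columns grow to the right and rows downward; lengths in m; the calibration is good to about 2 mm. A picture is of the moment at which its call begins. calibration takes no time and is no camera call.
- order.hand_in(): hands the job in; it is judged then, once.
Trained networks look in the newest picture that a camera, given by its name, has taken for a name from the list of things; names that differ only in an ending like _2 or _b are one class to them, and where a whole thing is asked for, a point or a joint stands for the part that bears it (a point fixed in the world has none). Each returns a list of dicts, best first, with "conf" (0 to 1); they miss things now and then, are a little off and sometimes report something else, mostly with a low value. They report only what shows in the picture. A call takes as long as a camera call. They do not tell look-alikes from the thing itself.
- outline_of(target, camera): "region" (480x640 bool, what is visible of it) and "bbox" ([centre column, centre row, width, height] in pixels, round what is visible of it).
The state is a dict: "time_s": time; "q": joint angles; "dq": joint speeds; "joint_efforts": joint torques, N m; "eef_pos": TCP position; "eef_rot": TCP orientation; "wrist_force": force on the tool from outside, world axes, zero at the start; "torque": the same for the moment, N m; "opening": opening from 0.0 (shut) to 1.0 (fully open); "grasp_force": force on a finger pad.
Only numpy, scipy, OpenCV 4.12 (cv2) and the standard library are available. Lean on these libraries where they do the work, as an engineer would, in place of code of your own. Each camera call takes 0.05 s, during which the arm holds its last target. There are 200 camera calls.

## Task

Flick up the brake lever of the small bench carriage to release it, roll the carriage to the right to the working notch, and push the lever down until it locks there and stays down. The notch has to be found by feel: keep only a light pressure on the lever while you ease the carriage along, never lean on it while it is not over the notch, and keep the glass tile lying in its place on the deck and the things around undisturbed.

Things in the scene. Friction and masses are not known exactly. Their poses are not given: they have to be found in the camera images.
- slide_base: Aluminium base plate, 176 x 380 x 8 mm, fixed to the worktop, with two steel guide rods along its y axis between dark end blocks 36 mm high. z is up; the carriage rolls along its -y axis (robot's right); its -x side faces the robot, where a notched steel rail 28.5 mm high runs along y. Origin on the worktop, midway between the end blocks.
- carriage (a joint): Travel of the carriage along the base's -y axis, m: 0 parked (left, at the start), 0.22 at the right-hand end of travel. It rolls with about 1.5 N of friction, and is held fast while the lever is locked in a notch; forcing it then overloads the lever's tongue.
- brake_lever (a joint): Angle of the brake lever about its hinge, rad: 0 locked fully down in a notch, 0.70 fully up against its stop (released). An over-centre spring, dead centre at 0.17, holds it up above and down below that. At the pad, lifting it from locked takes about 6 N; pushing it down takes up to 9 N on the way (near 0.5), about 6 N near 0.3; 10 to 12 N keeps the tongue on the rail.
- lever_pad (a point): Centre of the black rubber pad on the lever's outer end: 30 mm along x, 22 mm wide along the base's y, 14 mm high. When locked it lies 90 mm in front (-x of the base) of the hinge and 8 mm above it; it swings up about the hinge. Fingers closing along the base's y can pinch it and the lever still pivots between them.
- lever_hinge (a point): Hinge of the brake lever on the front of the carriage, 36 mm above the worktop, axis along the base's y; it moves with the carriage. Away from a notch the tongue under the lever meets the rail top at about 0.3 rad and the lever springs up if let go; over the notch it sinks in and clicks down to 0. Over about 20 N of push at the pad while the tongue is on the rail overloads it.
- deck_center (a point): Centre of the carriage deck (110 x 120 mm, with a rim 6 mm high), on its upper face, 42 mm above the worktop.
- fused_tile: Blue fused glass tile, 87 x 52 x 10 mm, 60 g, lying loose on the deck; origin at the centre of its underside. It should ride along undisturbed.
- masking_tape: Roll of masking tape, 98 mm across and 25 mm high, standing loose to the right; leave it alone. Origin at the centre of its underside.
- frit_jar_1: Small glass jar with a black cap, 37 mm across, 48 mm high, loose, to the right; leave it alone. Origin at the centre of its underside.
- frit_jar_2: Small glass jar with a white cap, 37 mm across, 48 mm high, loose, behind the slide; leave it alone. Origin at the centre of its underside.
- notch_zone (a point): Middle of the stretch of the front rail, on its top face, that holds the working notch (15 mm long along y; the lever's tongue is 12 mm). With the tongue here the carriage value is 0.172; the notch's centre lies anywhere from 35 mm left to 35 mm right of this point, and is not measured.
There are look-alikes about, which are no part of the job. What is meant by the fused_tile is not pink, turquoise or yellow, and is the larger of those in its own colour.

How it is judged:
By the outcome, as a careful person would: the job done as asked, in the order asked, and still so for the second after the job is handed in, with the robot touching nothing.
It also fails if it takes over 72 s, if anything falls off the work surface, if the arm or the gripper's body presses on something with over 40 N, if the wrist force passes 120 N, or if a joint passes its speed limit or range.

## Working session

There is one attempt and no reset: what is moved stays moved. The work goes in short steps, Python scripts to look and compute and a tool call to move; the robot and the scene stay as the last step left them, time stands still between calls to the robot, and variables do not carry over. Pictures are saved under pics/ and viewed, at most 10 in all, crops included, and the job is handed in when it is done.

Besides the shell and the picture viewer there is one more tool, called after "Emit:" by a JSON object that holds its "fn" and its "kwargs", one argument or row to a line. move_arm: Moves the arm, as the interface text tells. Its arguments: {"type":"object","properties":{"series":{"type":"array","items":{"type":"array","items":{"type":"array","items":{"type":"number"}}}}},"required":["series"]}

```bash
mkdir -p pics
cat > h.py <<'E'
import numpy as np, cv2
from bench import ctrl, camera, calibration, order, outline_of
def pt(name,depth,mask):
    c=calibration(name);K=np.array(c["intrinsics"]);R,_=cv2.Rodrigues(np.array(c["rvec"],float));t=np.array(c["tvec"],float).ravel()
    v,u=np.nonzero(mask&(depth>0));z=depth[v,u]
    p=cv2.undistortPoints(np.stack([u,v],1).astype(float)[:,None],K,np.array([c["k1"],0,0,0.]))[:,0]
    return (np.c_[p*z[:,None],z]-t)@R, u, v
E
python3 - <<'E'
from h import *
o=ctrl.get_obs();print(o["time_s"],o["eef_pos"],o["eef_rot"],o["wrist_force"],o["opening"])
for n in("scene","top"):
    im,d=camera(n);cv2.imwrite(f"pics/{n}0.png",im);np.save(f"{n}d.npy",d)
    for t in("slide_base","brake_lever","lever_pad","deck_center","fused_tile"):
        for r in outline_of(t,n)[:3]:
            P,u,v=pt(n,d,r["region"])
            if len(P):print(n,t,round(r["conf"],2),np.round(r["bbox"]),np.round(np.percentile(P,[3,50,97],axis=0),3).tolist())
E
```

```text
0.0 [ 0.23894664 -0.52235717  0.20251867] [-8.50421390e-04  9.77106395e-01  2.12749548e-01 -1.46244908e-05] [ 0.56086732 -0.14965038  0.42107553] 1.0056357948250576
scene slide_base 0.97 [308. 271. 155.  65.] [[0.451, -0.159, 0.003], [0.619, -0.108, 0.008], [0.673, 0.131, 0.047]]
scene brake_lever 0.41 [242. 244.  16.  14.] [[0.438, 0.113, 0.037], [0.453, 0.12, 0.047], [0.476, 0.137, 0.051]]
scene lever_pad 0.54 [242. 244.  18.  10.] [[0.437, 0.113, 0.039], [0.451, 0.12, 0.047], [0.475, 0.136, 0.051]]
scene deck_center 0.62 [241. 245.  14.  10.] [[0.438, 0.113, 0.04], [0.451, 0.12, 0.048], [0.473, 0.135, 0.051]]
scene fused_tile 0.58 [419. 260.  31.  22.] [[0.793, -0.162, 0.001], [0.817, -0.118, 0.006], [0.842, -0.084, 0.008]]
top slide_base 0.91 [304. 266. 172. 111.] [[0.493, -0.15, 0.004], [0.581, 0.023, 0.01], [0.674, 0.207, 0.047]]
top slide_base 0.36 [439. 252.  22.  17.] [[0.579, -0.289, 0.013], [0.594, -0.27, 0.048], [0.611, -0.256, 0.053]]
top brake_lever 0.95 [259. 293.  11.  53.] [[0.442, 0.115, 0.036], [0.489, 0.128, 0.043], [0.546, 0.138, 0.054]]
top brake_lever 0.41 [254. 269.  58. 104.] [[0.457, 0.083, 0.035], [0.591, 0.126, 0.043], [0.659, 0.197, 0.051]]
top lever_pad 0.83 [257. 294.  16.  50.] [[0.442, 0.115, 0.006], [0.492, 0.128, 0.042], [0.546, 0.143, 0.053]]
top deck_center 0.63 [252. 269.  54. 104.] [[0.453, 0.084, 0.037], [0.59, 0.126, 0.043], [0.658, 0.198, 0.051]]
top fused_tile 0.97 [308. 332.  30.  25.] [[0.39, -0.005, 0.001], [0.409, 0.022, 0.005], [0.428, 0.049, 0.01]]
top fused_tile 0.87 [177. 191.  44.  35.] [[0.687, 0.287, 0.001], [0.72, 0.325, 0.007], [0.751, 0.364, 0.012]]
top fused_tile 0.68 [250. 243.  19.  41.] [[0.565, 0.124, 0.044], [0.604, 0.147, 0.049], [0.644, 0.17, 0.054]]
```

Run:
```python
from h import *
im=cv2.imread("pics/top0.png");cv2.imwrite("pics/a.png",cv2.resize(im[180:380,200:460],(780,600),interpolation=cv2.INTER_CUBIC))
im,d=camera("top")
# rail & base orientation
m=np.zeros(d.shape,bool);m[240:340,210:420]=1
P,u,v=pt("top",d,m)
s=(abs(P[:,2]-.0285)<.004)&(P[:,0]<.56)
print(s.sum());Q=P[s];c=np.polyfit(Q[:,1],Q[:,0],1);print(c,np.ptp(Q,axis=0))
r=outline_of("slide_base","top")[0]["region"];P,u,v=pt("top",d,r);print(cv2.minAreaRect(P[:,:2].astype(np.float32)))
r=outline_of("brake_lever","top")[0]["region"];P,u,v=pt("top",d,r);P=P[P[:,2]>.03]
for p,q,w in sorted(zip(P.tolist(),u,v))[::8]:print(np.round(p,4),q,w)
```

```text
649
[-0.1396726  0.5170494] [0.06749208 0.37493221 0.00793468]
((0.5680077075958252, 0.02527594566345215), (0.22998738288879395, 0.39190155267715454), 7.535658836364746)
[0.4375 0.1293 0.0506] 256 314
[0.4399 0.1145 0.0487] 255 314
[0.442  0.1187 0.0498] 255 313
[0.444  0.1294 0.0518] 263 311
[0.4459 0.1342 0.0479] 262 310
[0.4463 0.1168 0.0493] 258 311
[0.4484 0.1291 0.055 ] 253 310
[0.4504 0.1315 0.0542] 253 309
[0.4508 0.1144 0.0531] 261 309
[0.4527 0.119  0.0503] 258 308
[0.4548 0.1255 0.051 ] 254 307
[0.4567 0.1322 0.0496] 260 305
[0.4571 0.1151 0.0483] 258 306
[0.4592 0.1175 0.0462] 257 305
[0.4612 0.1236 0.0505] 254 304
[0.4633 0.1299 0.0524] 260 302
[0.4654 0.1287 0.0455] 260 301
[0.4674 0.1334 0.0426] 258 300
[0.4678 0.1171 0.0528] 256 301
[0.4699 0.1179 0.0462] 257 300
[0.472  0.1187 0.0393] 258 299
[0.4742 0.1188 0.0393] 259 298
[0.4764 0.1186 0.0417] 260 297
[0.4804 0.1344 0.0382] 257 295
[0.4826 0.1317 0.0433] 260 294
[0.4848 0.13   0.0392] 254 294
[0.487  0.1274 0.0441] 257 293
[0.4893 0.1256 0.0412] 260 292
[0.4915 0.1211 0.0429] 255 292
[0.4937 0.1241 0.0367] 256 291
[0.4959 0.1238 0.0393] 257 290
[0.498  0.1258 0.0417] 258 289
[0.5002 0.1263 0.0382] 260 288
[0.5024 0.1215 0.0428] 254 288
[0.5046 0.1313 0.0341] 252 287
[0.5067 0.1241 0.0405] 256 286
[0.5089 0.1266 0.0385] 256 285
[0.511  0.1286 0.04  ] 256 284
[0.5133 0.1242 0.0409] 260 283
[0.5155 0.1245 0.0394] 253 283
[0.5195 0.1351 0.0431] 252 281
[0.5218 0.1308 0.0434] 256 280
[0.524  0.1311 0.0415] 258 279
[0.5262 0.1289 0.0427] 252 279
[0.5284 0.1357 0.0406] 259 277
[0.5307 0.1362 0.0378] 260 276
[0.5328 0.1338 0.0399] 253 276
[0.5349 0.1314 0.0423] 256 275
[0.537  0.1379 0.0431] 253 274
[0.5392 0.1405 0.0408] 252 273
[0.5396 0.1252 0.0398] 259 273
[0.5416 0.1272 0.0426] 258 272
[0.5436 0.1359 0.0433] 254 271
[0.5458 0.1385 0.0407] 253 270
[0.5483 0.1278 0.0397] 258 269
```

View pics/a.png

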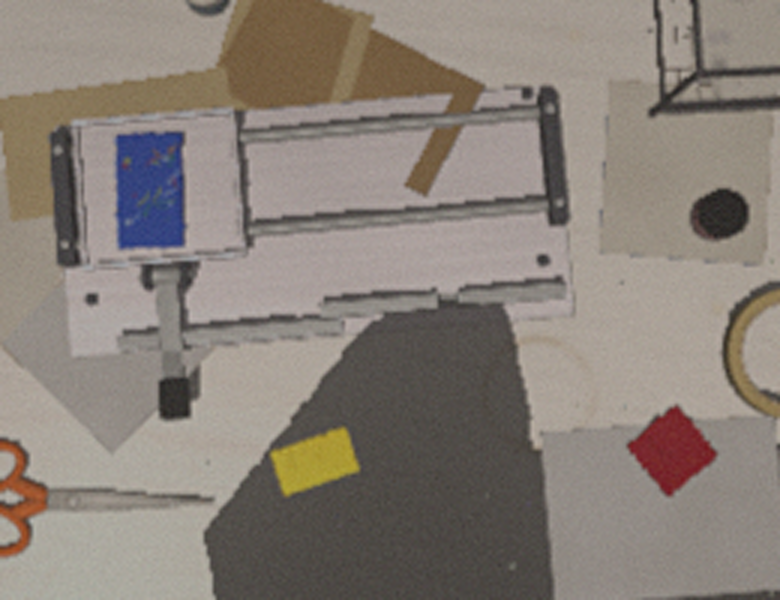

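View pics/scene0.png

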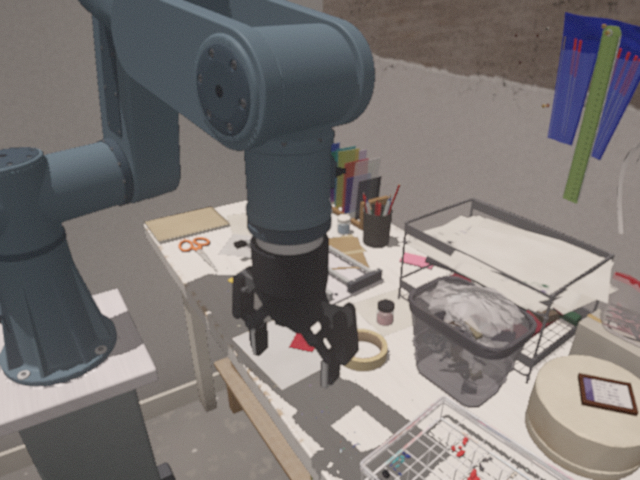

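The top view shows the carriage parked at the left. The lever pad is at crop (175,398), about world (0.453, 0.123), and the blue tile is on the deck at (150,190). There are possible rail gaps near crop x 330 and 449. Base yaw is about 0.137. I'll move towards the pad now.

Emit:
{"fn": "move_arm", "kwargs": {
  "series": [
    [[0.6,23,-25,0,0.03],[0.6,46,-50,0,0.06],[0.6,69,-75,0,0.09],[0.6,93,-100,0,0.12],[0.6,116,-125,0,0.15],[0.6,139,-149,0,0.18],[0.6,162,-174,0,0.21],[0.6,185,-199,0,0.24],[0.6,208,-224,0,0.27],[0.6,232,-249,0,0.292]]
  ]
}}

```text
time_s: 1.58
eef_pos: [0.3467, -0.1986, 0.2036]
eef_rot: [0.0, 0.998, 0.067, 0.0]
wrist_force: [0.1, -0.2, 0.7]
opening: 0.601
grasp_force: 0.0
```

Emit:
{"fn": "move_arm", "kwargs": {
  "series": [
    [[0.6,16,-34,8,0],[0.6,32,-68,16,0],[0.6,48,-102,24,0],[0.6,65,-136,32,0],[0.6,82,-170,40,0],[0.6,100,-204,50,0],[0.6,117,-238,60,0],[0.6,134,-272,70,0],[0.6,150,-305,80,0],[0.6,150,-305,80,0]]
  ]
}}

```text
time_s: 2.42
eef_pos: [0.4532, 0.1278, 0.1216]
eef_rot: [-0.001, 0.997, 0.071, -0.001]
wrist_force: [-0.7, -0.0, -0.2]
opening: 0.598
grasp_force: 0.0
```

Run:
```python
from h import *
o=ctrl.get_obs();print(o["time_s"],o["eef_pos"],o["eef_rot"],o["wrist_force"],o["opening"])
for n in("top","scene"):
    im,d=camera(n);cv2.imwrite(f"pics/{n}1.png",im)
    cv2.imwrite(f"pics/{n}1c.png",cv2.resize(im[180:380,200:460] if n=="top" else im[180:330,180:380],None,fx=3,fy=3,interpolation=cv2.INTER_CUBIC))
    r=outline_of("lever_pad",n)
    for q in r[:2]:
        P,u,v=pt(n,d,q["region"]);print(n,q["conf"],q["bbox"],np.round(np.percentile(P,[3,50,97],axis=0),3).tolist())
    if n=="top":
        m=np.zeros(d.shape,bool);m[240:340,210:420]=1
        P,u,v=pt(n,d,m);a=.137;ex=np.array([np.cos(a),np.sin(a)]);ey=np.array([-np.sin(a),np.cos(a)])
        X=P[:,:2]@ex;Y=P[:,:2]@ey
        for y in np.arange(.1,-.18,-.01):
            s=(abs(Y-y)<.006)&(P[:,2]>.021)&(P[:,2]<.036)&(X>.47)&(X<.55)
            print(round(y,2),s.sum(),np.round([X[s].min(),X[s].mean(),X[s].max()],3) if s.any() else "")
```

```text
2.4167 [0.4532375  0.12780817 0.12164579] [-1.09715459e-03  9.97489139e-01  7.08056094e-02 -8.82454674e-04] [-0.73323561 -0.03481727 -0.19370283] 0.5979745139799517
0.1 0 
0.09 0 
0.08 0 
0.07 2 [0.527 0.537 0.548]
0.06 4 [0.527 0.535 0.549]
0.05 1 [0.55 0.55 0.55]
0.04 0 
0.03 19 [0.503 0.508 0.512]
0.02 28 [0.502 0.508 0.513]
0.01 27 [0.503 0.508 0.513]
0.0 28 [0.502 0.507 0.513]
-0.01 27 [0.503 0.508 0.513]
-0.02 29 [0.501 0.506 0.511]
-0.03 27 [0.501 0.507 0.512]
-0.04 28 [0.501 0.506 0.511]
-0.05 38 [0.5   0.509 0.523]
-0.06 52 [0.501 0.512 0.522]
-0.07 29 [0.51  0.516 0.521]
-0.08 27 [0.511 0.517 0.522]
-0.09 28 [0.511 0.516 0.521]
-0.1 27 [0.51  0.516 0.521]
-0.11 28 [0.511 0.516 0.521]
-0.12 26 [0.51  0.515 0.52 ]
-0.13 28 [0.51  0.515 0.52 ]
-0.14 7 [0.51  0.516 0.52 ]
-0.15 9 [0.509 0.514 0.52 ]
-0.16 25 [0.51  0.515 0.52 ]
-0.17 29 [0.508 0.513 0.518]
-0.18 27 [0.508 0.514 0.519]
scene 0.52 [252.8, 241.9, 40.9, 14.6] [[0.437, 0.115, 0.006], [0.486, 0.129, 0.039], [0.539, 0.174, 0.051]]
```

View pics/top1c.png

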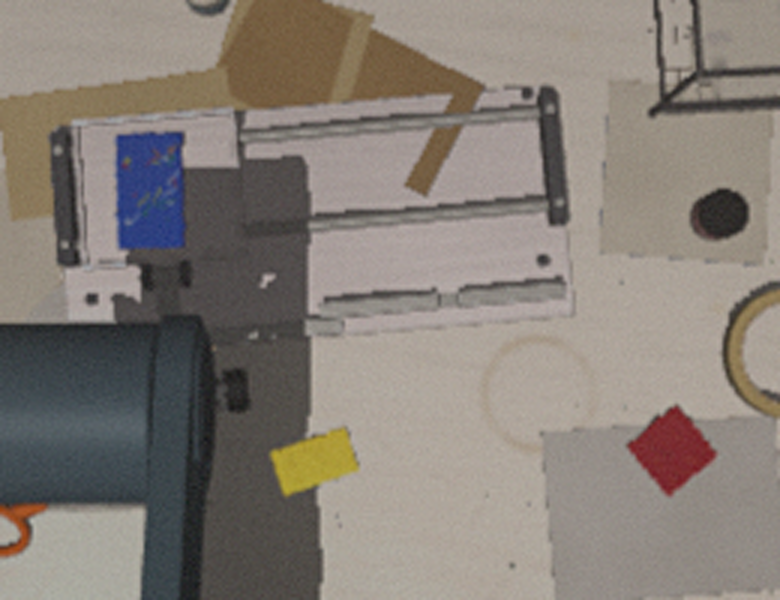

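View pics/scene1c.png

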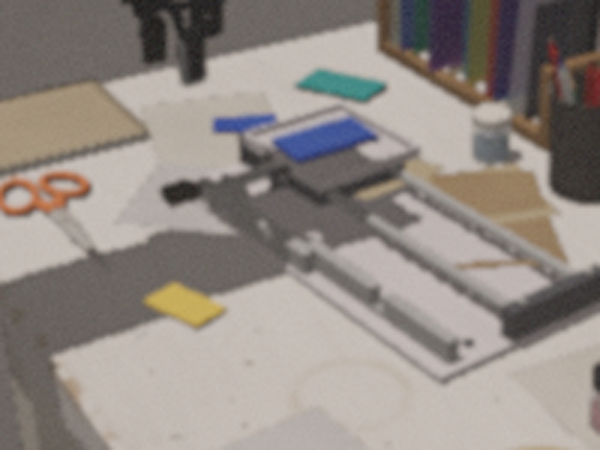

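The rail shows a gap, which is the likely notch, at base-Y about -0.145. With the pad at 0.060, that puts it at about 0.205 of travel. The gripper is above the pad, so I'll descend with a small correction and pinch it.

Emit:
{"fn": "move_arm", "kwargs": {
  "series": [
    [[0.6,0,4,15,0],[0.6,0,4,30,0],[0.6,0,4,45,0],[0.6,0,4,60,0],[0.6,0,4,75,0],[0.6,0,4,85,0],[0.6,0,4,92,0],[0.6,0,4,96,0],[0.6,0,4,96,0],[0.6,0,4,96,0]]
  ]
}}

```text
time_s: 3.45
eef_pos: [0.4546, 0.1184, 0.0279]
eef_rot: [0.0, 0.998, 0.068, 0.0]
wrist_force: [-0.5, -0.3, -0.9]
opening: 0.598
grasp_force: 0.0
```

Emit:
{"fn": "move_arm", "kwargs": {
  "series": [
    [[0.4,0,0,0,0],[0.35,0,0,0,0],[0.3,0,0,0,0],[0.27,0,0,0,0],[0.24,0,0,0,0],[0.2,0,0,0,0],[0.1,0,0,0,0],[0,0,0,0,0],[0,0,0,0,0],[0,0,0,0,0]]
  ]
}}

```text
time_s: 4.28
eef_pos: [0.4541, 0.1186, 0.0274]
eef_rot: [-0.0, 0.998, 0.068, -0.0]
wrist_force: [-0.0, 0.6, -0.9]
opening: 0.002
grasp_force: 0.0
```

Run:
```python
from h import *
im,d=camera("scene")
cv2.imwrite("pics/s2.png",cv2.resize(im[190:320,180:340],(800,600),interpolation=cv2.INTER_CUBIC))
im,d2=camera("top")
for n,dd in(("scene",d),("top",d2)):
  for q in outline_of("lever_pad",n)[:2]:
    P,u,v=pt(n,dd,q["region"]);print(n,q["conf"],q["bbox"],np.round(np.percentile(P,[3,50,97],axis=0),3).tolist())
```

```text
scene 0.81 [252.7, 242.0, 38.8, 14.6] [[0.437, 0.114, 0.024], [0.488, 0.128, 0.039], [0.536, 0.143, 0.051]]
top 0.58 [257.8, 277.6, 9.0, 21.1] [[0.507, 0.124, 0.036], [0.528, 0.132, 0.04], [0.546, 0.14, 0.046]]
```

View pics/s2.png

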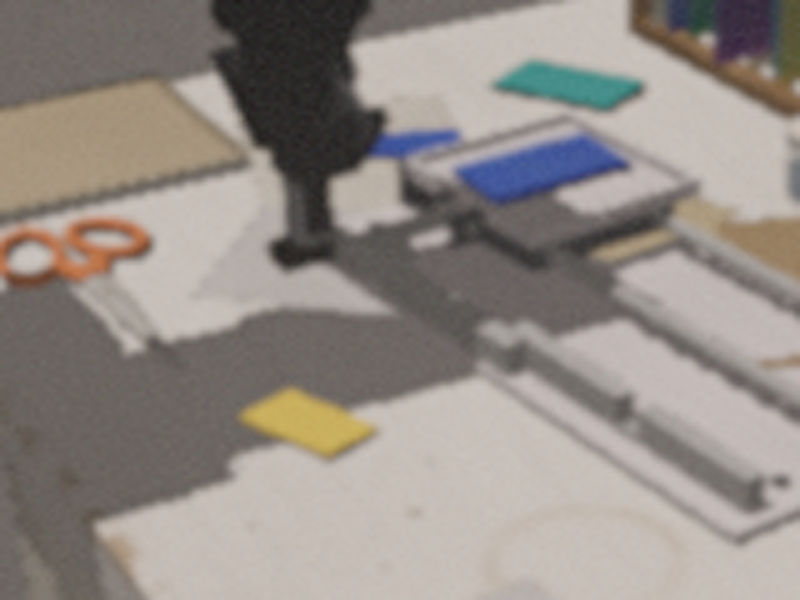

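Run:
```python
from h import *
print(ctrl.get_obs()["eef_pos"])
im,d=camera("scene")
m=np.zeros(d.shape,bool);m[215:250:2,230:256:2]=1
P,u,v=pt("scene",d,m)
for vv in range(215,250,2):
    print(vv," ".join(f"{a}:{p[0]*1000:.0f},{p[1]*1000:.0f},{p[2]*1000:.0f}" for p,a,b in zip(P,u,v) if b==vv))
```

```text
[0.45410773 0.1186054  0.02738096]
215 230:439,145,119 232:434,120,130 234:440,120,129 236:437,100,137 238:441,98,137 240:448,102,134 242:449,93,137 244:455,97,134 246:458,92,135 248:450,61,149 250:455,60,149 252:461,63,146 254:464,57,148
217 230:439,147,113 232:437,127,122 234:440,123,122 236:441,111,127 238:440,97,132 240:448,104,128 242:450,97,130 244:458,104,125 246:450,72,140 248:450,61,144 250:454,58,144 252:457,54,145 254:463,58,142
219 230:438,145,109 232:441,139,110 234:437,116,121 236:439,108,123 238:442,102,125 240:448,105,122 242:452,102,123 244:459,106,119 246:450,72,135 248:450,62,139 250:452,56,141 252:458,58,138 254:464,59,137
221 230:437,144,104 232:440,137,106 234:441,126,110 236:443,120,112 240:446,100,119 242:451,101,118 244:447,78,128 246:449,71,130 248:451,64,133 250:455,62,132 252:465,74,125 254:469,71,125
223 230:506,323,8 232:516,336,1 234:442,130,103 236:442,116,109 238:444,111,110 240:446,101,114 242:459,122,102 244:449,84,120 246:449,72,125 248:452,68,125 250:458,70,123 252:464,73,121 254:566,290,7
225 230:503,317,5 232:511,323,1 234:438,120,103 236:442,12
[... 1780 characters left out ...]
 240:448,118,51 242:453,117,50 244:460,121,47 246:465,121,45 248:471,121,43 250:477,124,41 252:485,128,37 254:489,126,36
245 230:456,210,2 232:460,206,3 234:436,127,45 236:438,121,48 238:441,115,49 240:447,115,47 242:453,118,45 244:458,117,43 246:465,121,40 248:487,161,15 250:488,150,20 252:485,130,30 254:489,127,30
247 230:451,197,3 232:456,196,2 234:462,195,1 236:437,119,43 238:442,118,42 240:447,116,41 242:453,120,38 244:460,123,34 246:485,170,6 248:485,157,12 250:488,151,13 252:484,127,26 254:490,129,24
249 230:447,187,3 232:451,183,4 234:455,181,3 236:461,180,2 238:442,119,36 240:468,170,5 242:474,171,2 244:480,173,0 246:483,166,2 248:485,158,5 250:489,155,6 252:490,142,11 254:496,143,9
```

Run:
```python
from h import *
c=calibration("scene");R=cv2.Rodrigues(np.array(c["rvec"],float))[0];print("cam pos",-R.T@np.array(c["tvec"]).ravel())
pr=lambda P:np.round(cv2.projectPoints(np.array(P,float),np.array(c["rvec"],float),np.array(c["tvec"],float),np.array(c["intrinsics"]),np.array([c["k1"],0,0,0.]))[0][:,0],1).tolist()
print("old tcp, new tcp, tcp up 19, padcentre",pr([[.4532,.1278,.1216],[.4541,.1186,.0274],[.4541,.1186,.0464],[.453,.124,.044],[.4541,.1186,.1]]))
im,d=camera("scene")
cv2.imwrite("pics/s3.png",cv2.resize(im[205:260,215:275],(720,600),interpolation=cv2.INTER_NEAREST))
```

```text
cam pos [ 0.0438673  -0.88254261  0.61477178]
old tcp, new tcp, tcp up 19, padcentre [[238.1, 215.4], [242.8, 250.8], [242.2, 244.1], [241.0, 244.2], [240.7, 224.7]]
```

View pics/s3.png

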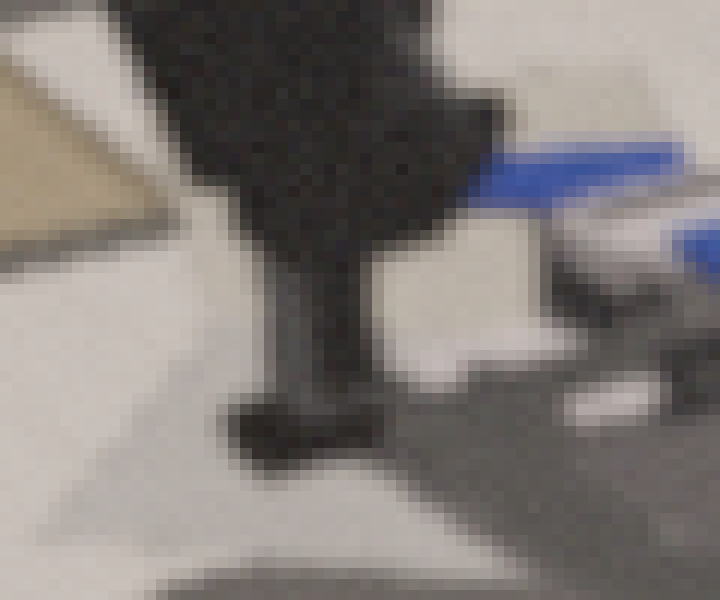

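Emit:
{"fn": "move_arm", "kwargs": {
  "series": [
    [[0,0,0,-10,0],[0,0,0,-25,0],[0,0,0,-40,0],[0,0,0,-60,0],[0.3,0,0,-60,0],[0.6,0,0,-60,0],[0.6,0,0,-60,0],[0.6,0,0,-60,0],[0.6,0,0,-60,0],[0.6,0,0,-60,0]]
  ]
}}

```text
time_s: 5.42
eef_pos: [0.4535, 0.1186, 0.0866]
eef_rot: [-0.0, 0.998, 0.068, -0.001]
wrist_force: [-0.4, -0.3, 0.0]
opening: 0.605
grasp_force: 0.0
```

Run:
```python
from h import *
c=calibration("scene")
pr=lambda P:np.round(cv2.projectPoints(np.array(P,float),np.array(c["rvec"],float),np.array(c["tvec"],float),np.array(c["intrinsics"]),np.array([c["k1"],0,0,0.]))[0][:,0],1).tolist()
e=ctrl.get_obs()["eef_pos"];print(e,pr([e]))
im,d=camera("scene")
cv2.imwrite("pics/s4.png",cv2.resize(im[185:260,205:285],(768,600),interpolation=cv2.INTER_NEAREST))
m=np.zeros(d.shape,bool);m[195:240,215:265]=1
P,u,v=pt("scene",d,m);s=(P[:,1]<.17)&(P[:,0]<.48)&(P[:,0]>.4)&(P[:,2]>.05)
for z in np.arange(.055,.15,.006):
    k=s&(abs(P[:,2]-z)<.003)
    if k.sum():print(round(z,3),k.sum(),np.round(np.percentile(P[k],[2,50,98],axis=0)[:,:2],3).tolist(),u[k].min(),u[k].max(),v[k].min(),v[k].max())
```

```text
[0.45346814 0.11858714 0.08664125] [[240.8, 229.7]]
0.115 4 [[0.45, 0.087], [0.457, 0.088], [0.463, 0.142]] 234 249 215 223
0.121 33 [[0.438, 0.083], [0.451, 0.141], [0.466, 0.149]] 229 251 211 223
0.127 43 [[0.438, 0.078], [0.452, 0.09], [0.464, 0.147]] 229 251 210 221
0.133 44 [[0.438, 0.075], [0.452, 0.115], [0.466, 0.148]] 229 251 207 219
0.139 39 [[0.439, 0.077], [0.453, 0.088], [0.463, 0.148]] 229 250 205 217
0.145 46 [[0.438, 0.076], [0.452, 0.141], [0.464, 0.148]] 229 250 203 215
```

View pics/s4.png

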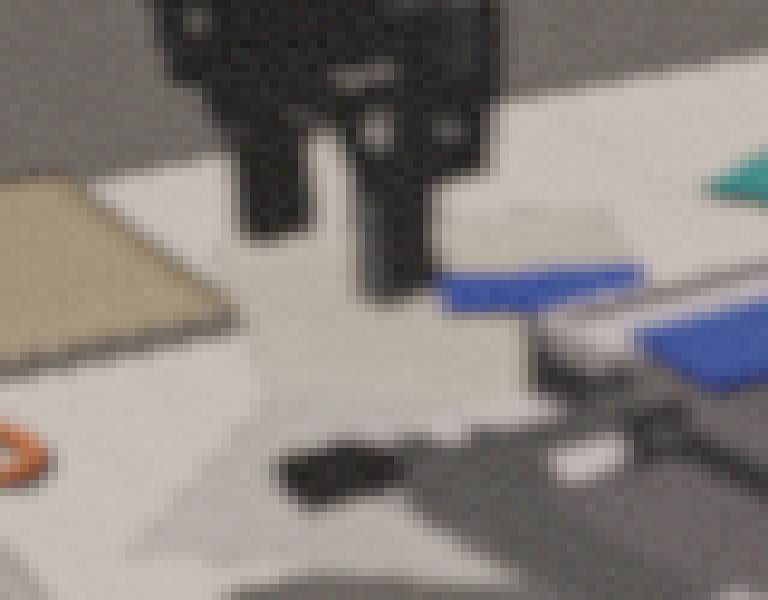

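The depth shows the fingertips at z about 0.117 when the reported TCP is 0.087. So the tips are about 25 mm higher than reported, and the fingers closed just above the pad. I'll go lower by that much, checking force as I go.

Emit:
{"fn": "move_arm", "kwargs": {
  "series": [
    [[0.6,0,6,-1,0],[0.6,0,-6,12,0],[0.6,0,-6,28,0],[0.6,0,-6,44,0],[0.6,0,-6,56,0],[0.6,0,-6,62,0],[0.6,0,-6,66,0],[0.6,0,-6,70,0],[0.6,0,-6,73,0],[0.6,0,-6,75,0]]
  ]
}}

```text
time_s: 6.3
eef_pos: [0.4537, 0.1245, 0.0125]
eef_rot: [0.0, 0.998, 0.068, 0.0]
wrist_force: [-0.2, -0.8, 0.5]
opening: 0.602
grasp_force: 0.0
```

Emit:
{"fn": "move_arm", "kwargs": {
  "series": [
    [[0.6,0,0,2,0],[0.6,0,0,4,0],[0.6,0,0,5,0],[0.5,0,0,5,0],[0.4,0,0,5,0],[0.3,0,0,5,0],[0.15,0,0,5,0],[0,0,0,5,0],[0,0,0,5,0],[0,0,0,5,0]]
  ]
}}

```text
time_s: 7.13
eef_pos: [0.453, 0.1266, 0.0079]
eef_rot: [-0.002, 0.998, 0.067, -0.0]
wrist_force: [-3.8, 10.2, 4.3]
opening: 0.238
grasp_force: 59.9
```

Emit:
{"fn": "move_arm", "kwargs": {
  "series": [
    [[0,0,-1.5,0,0],[0,1,-3,-6,0],[0,2,-3,-12,0],[0,3.4,-3,-18,0],[0,6.4,-3,-26,0],[0,10,-3,-34,0],[0,15,-3,-42,0],[0,20,-3,-49,0],[0,25,-3,-54.5,0],[0,25,-3,-54.5,0]]
  ]
}}

```text
time_s: 7.97
eef_pos: [0.481, 0.1309, 0.0637]
eef_rot: [0.0, 0.998, 0.068, 0.003]
wrist_force: [7.5, 1.7, -7.0]
opening: 0.237
grasp_force: 59.3
```

Run:
```python
from h import *
im,d=camera("scene")
cv2.imwrite("pics/s5.png",cv2.resize(im[175:275,195:325],(780,600),interpolation=cv2.INTER_CUBIC))
```

```text
(no output)
```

View pics/s5.png

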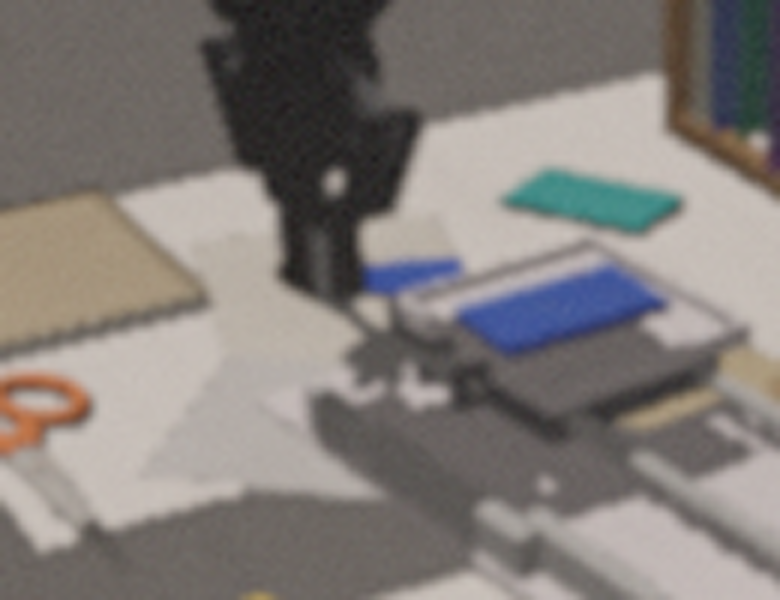

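Emit:
{"fn": "move_arm", "kwargs": {
  "series": [
    [[0,-1,2,1,0],[0,-1,6,1,0],[0,-1,13,1,0],[0,-1,22,1,0],[0,-1,32,1,0],[0,-1,42,1,0],[0,-1,52,1,0],[0,-1,62,1,0],[0,-1,72,1,0],[0,-1,82,1,0]]
  ]
}}

```text
time_s: 8.85
eef_pos: [0.4882, 0.0486, 0.062]
eef_rot: [0.0, 0.998, 0.068, 0.0]
wrist_force: [-2.0, 1.9, 10.9]
opening: 0.238
grasp_force: 61.0
```

Emit:
{"fn": "move_arm", "kwargs": {
  "series": [
    [[0,0,10,0,0],[0,0,20,0,0],[0,0,30,0,0],[0,0,40,0,0],[0,0,50,0,0],[0,0,60,0,0],[0,0,69,0,0],[0,0,75,0,0],[0,0,78,0,0],[0,0,78,0,0]]
  ]
}}

```text
time_s: 9.68
eef_pos: [0.4967, -0.0296, 0.0622]
eef_rot: [0.001, 0.998, 0.068, -0.002]
wrist_force: [-10.9, -3.5, 19.9]
opening: 0.24
grasp_force: 62.0
```

Emit:
{"fn": "move_arm", "kwargs": {
  "series": [
    [[0,-1,1,0,0],[0,-2,2,0,0],[0,-3,3,0,0],[0,-4,4,0,0],[0,-4,5,0,0],[0,-4.2,6,0,0],[0,-4.2,8,0,0],[0,-4.2,9,0,0],[0,-4.3,10,0,0],[0,-4.3,10,0,0]]
  ]
}}

```text
time_s: 10.52
eef_pos: [0.4974, -0.0391, 0.062]
eef_rot: [0.001, 0.998, 0.068, 0.002]
wrist_force: [5.9, 1.0, 1.9]
opening: 0.239
grasp_force: 60.2
```

Emit:
{"fn": "move_arm", "kwargs": {
  "series": [
    [[0,0,0,1,0],[0,-2,0,5,0],[0,-5,0,8.5,0],[0,-8,0,12,0],[0,-10.5,0,16,0],[0,-13,0,19.5,0],[0,-14.5,0,22.5,0],[0,-15.6,0,25,0],[0,-15.6,0,25,0],[0,-15.6,0,25,0]]
  ]
}}

```text
time_s: 11.35
eef_pos: [0.48, -0.0416, 0.0373]
eef_rot: [0.001, 0.998, 0.068, -0.0]
wrist_force: [-6.8, -1.0, 16.5]
opening: 0.239
grasp_force: 67.5
```

Emit:
{"fn": "move_arm", "kwargs": {
  "series": [
    [[0,-1,0,0,0],[0,-2,0,-0.5,0],[0,-2.5,0,-0.5,0],[0,-2.5,0,-0.5,0],[0,-2.5,0,-0.5,0],[0,-2.5,0,-0.5,0],[0,-2.5,0,-0.5,0],[0,-2.5,0,-0.5,0],[0,-2.5,0,-0.5,0],[0,-2.5,0,-0.5,0]]
  ]
}}

```text
time_s: 12.18
eef_pos: [0.4804, -0.0417, 0.0382]
eef_rot: [0.001, 0.998, 0.068, 0.003]
wrist_force: [4.9, 0.9, 7.4]
opening: 0.242
grasp_force: 66.1
```

Emit:
{"fn": "move_arm", "kwargs": {
  "series": [
    [[0,0.7,0,0.5,0],[0,0.7,0,1,0],[0,0.7,0,1,0],[0,0.7,0,1,0],[0,0.7,0,1,0],[0,0.7,0,1,0],[0,0.7,0,1,0],[0,0.7,0,1,0],[0,0.7,0,1,0],[0,0.7,0,1,0]]
  ]
}}

```text
time_s: 13.02
eef_pos: [0.48, -0.0417, 0.0373]
eef_rot: [0.001, 0.998, 0.068, 0.002]
wrist_force: [-1.6, 0.3, 13.1]
opening: 0.24
grasp_force: 67.0
```

Emit:
{"fn": "move_arm", "kwargs": {
  "series": [
    [[0,-0.3,0,0.5,0],[0,-0.5,0,0.8,0],[0,-0.5,0,0.8,0],[0,-0.5,0,0.8,0],[0,-0.5,0,0.8,0],[0,-0.5,0,0.8,0],[0,-0.5,0,0.8,0],[0,-0.5,0,0.8,0],[0,-0.5,0,0.8,0],[0,-0.5,0,0.8,0]]
  ]
}}

```text
time_s: 13.85
eef_pos: [0.4798, -0.0418, 0.0368]
eef_rot: [0.001, 0.998, 0.068, 0.002]
wrist_force: [-2.1, 0.3, 16.7]
opening: 0.241
grasp_force: 67.2
```

Emit:
{"fn": "move_arm", "kwargs": {
  "series": [
    [[0,0,0,-0.8,0],[0,0,1,-0.8,0],[0,0,2,-0.8,0],[0,0,3,-0.8,0],[0,-0.1,4,-0.8,0],[0,-0.1,5,-0.8,0],[0,-0.2,6,-0.8,0],[0,-0.2,7,-0.8,0],[0,-0.2,7,-0.8,0],[0,-0.2,7,-0.8,0]]
  ]
}}

```text
time_s: 14.68
eef_pos: [0.4808, -0.0489, 0.0374]
eef_rot: [0.001, 0.998, 0.068, 0.002]
wrist_force: [1.7, 0.0, 11.0]
opening: 0.236
grasp_force: 66.7
```

Emit:
{"fn": "move_arm", "kwargs": {
  "series": [
    [[0,0,1,0,0],[0,0,2,0,0],[0,0,3,0,0],[0,-0.1,4,0,0],[0,-0.1,5,0,0],[0,-0.2,6,0,0],[0,-0.2,7,0,0],[0,-0.2,7,0,0],[0,-0.2,7,0,0],[0,-0.2,7,0,0]]
  ]
}}

```text
time_s: 15.52
eef_pos: [0.4816, -0.0559, 0.0374]
eef_rot: [0.001, 0.998, 0.068, 0.002]
wrist_force: [1.6, 0.9, 11.1]
opening: 0.238
grasp_force: 66.7
```

Emit:
{"fn": "move_arm", "kwargs": {
  "series": [
    [[0,0,0.7,0,0],[0,0,1.4,0,0],[0,0,2.1,0,0],[0,-0.1,2.8,0,0],[0,-0.1,3.5,0,0],[0,-0.1,4.2,0,0],[0,-0.1,5,0,0],[0,-0.1,5,0,0],[0,-0.1,5,0,0],[0,-0.1,5,0,0]]
  ]
}}

```text
time_s: 16.35
eef_pos: [0.4821, -0.0608, 0.0374]
eef_rot: [0.001, 0.998, 0.068, 0.002]
wrist_force: [1.4, -0.1, 11.7]
opening: 0.236
grasp_force: 66.7
```

Emit:
{"fn": "move_arm", "kwargs": {
  "series": [
    [[0,0,0.5,0,0],[0,0,1,0,0],[0,0,1.5,0,0],[0,0,2,0,0],[0,-0.1,2.5,0,0],[0,-0.1,3,0,0],[0,-0.1,3.5,0,0],[0,-0.1,4,0,0],[0,-0.1,4,0,0],[0,-0.1,4,0,0]]
  ]
}}

```text
time_s: 17.18
eef_pos: [0.4825, -0.0646, 0.0373]
eef_rot: [0.001, 0.998, 0.068, 0.002]
wrist_force: [1.0, 0.8, 11.8]
opening: 0.239
grasp_force: 66.7
```

Emit:
{"fn": "move_arm", "kwargs": {
  "series": [
    [[0,0,0.5,0,0],[0,0,1,0,0],[0,0,1.5,0,0],[0,0,2,0,0],[0,-0.1,2.5,0,0],[0,-0.1,3,0,0],[0,-0.1,3,0,0],[0,-0.1,3,0,0],[0,-0.1,3,0,0],[0,-0.1,3,0,0]]
  ]
}}

```text
time_s: 18.02
eef_pos: [0.4828, -0.0677, 0.0373]
eef_rot: [0.001, 0.998, 0.068, 0.002]
wrist_force: [1.8, 2.0, 11.5]
opening: 0.242
grasp_force: 66.7
```

Emit:
{"fn": "move_arm", "kwargs": {
  "series": [
    [[0,0,0.5,0,0],[0,0,1,0,0],[0,0,1.5,0,0],[0,0,2,0,0],[0,-0.1,2.5,0,0],[0,-0.1,3,0,0],[0,-0.1,3,0,0],[0,-0.1,3,0,0],[0,-0.1,3,0,0],[0,-0.1,3,0,0]]
  ]
}}

```text
time_s: 18.85
eef_pos: [0.4831, -0.0707, 0.0373]
eef_rot: [0.001, 0.998, 0.068, 0.002]
wrist_force: [1.8, 1.4, 11.0]
opening: 0.24
grasp_force: 66.6
```

Emit:
{"fn": "move_arm", "kwargs": {
  "series": [
    [[0,0,0.4,0,0],[0,0,0.8,0,0],[0,0,1.2,0,0],[0,0,1.6,0,0],[0,0,2,0,0],[0,0,2,0,0],[0,0,2,0,0],[0,0,2,0,0],[0,0,2,0,0],[0,0,2,0,0]]
  ]
}}

```text
time_s: 19.68
eef_pos: [0.4833, -0.0726, 0.0373]
eef_rot: [0.001, 0.998, 0.068, 0.002]
wrist_force: [0.7, 1.5, 10.6]
opening: 0.24
grasp_force: 66.7
```

Emit:
{"fn": "move_arm", "kwargs": {
  "series": [
    [[0,0,0.4,0,0],[0,0,0.8,0,0],[0,0,1.2,0,0],[0,0,1.6,0,0],[0,0,2,0,0],[0,0,2,0,0],[0,0,2,0,0],[0,0,2,0,0],[0,0,2,0,0],[0,0,2,0,0]]
  ]
}}

```text
time_s: 20.52
eef_pos: [0.4835, -0.0746, 0.0373]
eef_rot: [0.001, 0.998, 0.068, 0.002]
wrist_force: [1.3, 1.6, 11.9]
opening: 0.237
grasp_force: 66.7
```

Emit:
{"fn": "move_arm", "kwargs": {
  "series": [
    [[0,0,0.4,0,0],[0,0,0.8,0,0],[0,0,1.2,0,0],[0,0,1.6,0,0],[0,0,2,0,0],[0,0,2,0,0],[0,0,2,0,0],[0,0,2,0,0],[0,0,2,0,0],[0,0,2,0,0]]
  ]
}}

```text
time_s: 21.35
eef_pos: [0.4837, -0.0766, 0.0373]
eef_rot: [0.001, 0.998, 0.068, 0.002]
wrist_force: [0.6, 1.5, 11.9]
opening: 0.239
grasp_force: 66.7
```

Run:
```python
from h import *
im,d=camera("top")
np.save("d2.npy",d);cv2.imwrite("pics/top2.png",im)
a=.112;ex=np.array([np.cos(a),np.sin(a)]);ey=np.array([-np.sin(a),np.cos(a)])
# deck edges in base y: before and after
for f in("topd.npy","d2.npy"):
    D=np.load(f);m=np.zeros(D.shape,bool);m[200:300,200:420]=1
    P,u,v=pt("top",D,m);X=P[:,:2]@ex;Y=P[:,:2]@ey
    s=(X>.60)&(X<.66)&(P[:,2]>.038)&(P[:,2]<.06);h=np.histogram(Y[s],np.arange(-.2,.26,.005))
    print(f,[(round(e,3),n) for n,e in zip(*h) if n>3])
    s=(X>.49)&(X<.545)&(P[:,2]>.022)&(P[:,2]<.036);h=np.histogram(Y[s],np.arange(-.2,.1,.004));print([(round(e,3),n) for n,e in zip(*h)][5:30])
for t in("fused_tile","lever_hinge"):
  for q in outline_of(t,"top")[:4]:
    P,u,v=pt("top",d,q["region"]);print(t,q["conf"],q["bbox"],np.round(np.percentile(P,[3,50,97],axis=0),3).tolist())
```

```text
topd.npy [(np.float64(0.01), np.int64(41)), (np.float64(0.015), np.int64(54)), (np.float64(0.02), np.int64(61)), (np.float64(0.025), np.int64(60)), (np.float64(0.03), np.int64(56)), (np.float64(0.035), np.int64(56)), (np.float64(0.04), np.int64(57)), (np.float64(0.045), np.int64(60)), (np.float64(0.05), np.int64(63)), (np.float64(0.055), np.int64(65)), (np.float64(0.06), np.int64(62)), (np.float64(0.065), np.int64(61)), (np.float64(0.07), np.int64(60)), (np.float64(0.075), np.int64(58)), (np.float64(0.08), np.int64(63)), (np.float64(0.085), np.int64(61)), (np.float64(0.09), np.int64(64)), (np.float64(0.095), np.int64(58)), (np.float64(0.1), np.int64(46)), (np.float64(0.105), np.int64(61)), (np.float64(0.11), np.int64(59)), (np.float64(0.115), np.int64(60)), (np.float64(0.12), np.int64(56)), (np.float64(0.125), np.int64(68)), (np.float64(0.13), np.int64(25)), (np.float64(0.135), np.int64(4)), (np.float64(0.14), np.int64(11)), (np.float64(0.145), np.int64(9)), (np.float64(0.15), np.int64(4))]
[(np.float64(-0.18), np.int64(10)), (np.float64(-0.176), np.int64(7)), (np.float64(-0.172), np
[... 2522 characters left out ...]
64(-0.096), np.int64(0)), (np.float64(-0.092), np.int64(0)), (np.float64(-0.088), np.int64(0)), (np.float64(-0.084), np.int64(6))]
fused_tile 0.93 [176.1, 194.8, 46.0, 33.3] [[0.69, 0.284, 0.001], [0.72, 0.324, 0.007], [0.751, 0.364, 0.012]]
fused_tile 0.91 [187.2, 246.3, 29.8, 28.3] [[0.567, 0.274, -0.0], [0.596, 0.296, 0.005], [0.624, 0.318, 0.009]]
fused_tile 0.8 [375.2, 154.9, 43.8, 34.6] [[0.794, -0.162, 0.003], [0.826, -0.124, 0.008], [0.857, -0.086, 0.013]]
fused_tile 0.66 [344.6, 236.2, 21.4, 39.8] [[0.586, -0.082, 0.045], [0.624, -0.059, 0.05], [0.664, -0.036, 0.054]]
lever_hinge 0.94 [349.0, 238.4, 57.7, 56.4] [[0.571, -0.122, 0.037], [0.628, -0.079, 0.043], [0.682, -0.006, 0.051]]
```

Emit:
{"fn": "move_arm", "kwargs": {
  "series": [
    [[0,-0.3,0,0.4,0],[0,-0.4,0,0.8,0],[0,-0.4,0,1,0],[0,-0.4,0,1,0],[0,-0.4,0,1,0],[0,-0.4,0,1,0],[0,-0.4,0,1,0],[0,-0.4,0,1,0],[0,-0.4,0,1,0],[0,-0.4,0,1,0]]
  ]
}}

```text
time_s: 22.33
eef_pos: [0.483, -0.0767, 0.0361]
eef_rot: [0.001, 0.998, 0.068, 0.002]
wrist_force: [-0.1, 0.5, 10.8]
opening: 0.242
grasp_force: 66.8
```

Emit:
{"fn": "move_arm", "kwargs": {
  "series": [
    [[0,-0.3,0,0.5,0],[0,-0.4,0,1,0],[0,-0.4,0,1,0],[0,-0.4,0,1,0],[0,-0.4,0,1,0],[0,-0.4,0,1,0],[0,-0.4,0,1,0],[0,-0.4,0,1,0],[0,-0.4,0,1,0],[0,-0.4,0,1,0]]
  ]
}}

```text
time_s: 23.17
eef_pos: [0.4823, -0.0767, 0.035]
eef_rot: [0.001, 0.998, 0.068, 0.001]
wrist_force: [-0.1, 0.8, 10.9]
opening: 0.238
grasp_force: 67.1
```

Emit:
{"fn": "move_arm", "kwargs": {
  "series": [
    [[0,-0.3,0,0.5,0],[0,-0.4,0,1,0],[0,-0.4,0,1,0],[0,-0.4,0,1,0],[0,-0.4,0,1,0],[0,-0.4,0,1,0],[0,-0.4,0,1,0],[0,-0.4,0,1,0],[0,-0.4,0,1,0],[0,-0.4,0,1,0]]
  ]
}}

```text
time_s: 24.0
eef_pos: [0.482, -0.0768, 0.0341]
eef_rot: [0.001, 0.998, 0.068, 0.001]
wrist_force: [-2.0, 0.8, 12.8]
opening: 0.234
grasp_force: 67.3
```

Emit:
{"fn": "move_arm", "kwargs": {
  "series": [
    [[0,-0.6,0,0.5,0],[0,-0.7,0,0.8,0],[0,-0.7,0,0.8,0],[0,-0.7,0,0.8,0],[0,-0.7,0,0.8,0],[0,-0.7,0,0.8,0],[0,-0.7,0,0.8,0],[0,-0.7,0,0.8,0],[0,-0.7,0,0.8,0],[0,-0.7,0,0.8,0]]
  ]
}}

```text
time_s: 24.83
eef_pos: [0.4814, -0.0769, 0.0332]
eef_rot: [0.001, 0.998, 0.068, 0.002]
wrist_force: [0.1, 0.8, 9.8]
opening: 0.236
grasp_force: 67.2
```

Emit:
{"fn": "move_arm", "kwargs": {
  "series": [
    [[0,-0.2,0,0.5,0],[0,-0.3,0,1,0],[0,-0.4,0,1.2,0],[0,-0.4,0,1.2,0],[0,-0.4,0,1.2,0],[0,-0.4,0,1.2,0],[0,-0.4,0,1.2,0],[0,-0.4,0,1.2,0],[0,-0.4,0,1.2,0],[0,-0.4,0,1.2,0]]
  ]
}}

```text
time_s: 25.67
eef_pos: [0.4807, -0.0769, 0.0319]
eef_rot: [0.001, 0.998, 0.068, 0.001]
wrist_force: [-0.6, -1.0, 10.3]
opening: 0.237
grasp_force: 67.4
```

Emit:
{"fn": "move_arm", "kwargs": {
  "series": [
    [[0,-0.2,0,0.5,0],[0,-0.3,0,1,0],[0,-0.4,0,1.3,0],[0,-0.4,0,1.3,0],[0,-0.4,0,1.3,0],[0,-0.4,0,1.3,0],[0,-0.4,0,1.3,0],[0,-0.4,0,1.3,0],[0,-0.4,0,1.3,0],[0,-0.4,0,1.3,0]]
  ]
}}

```text
time_s: 26.5
eef_pos: [0.48, -0.077, 0.0304]
eef_rot: [0.001, 0.998, 0.068, 0.001]
wrist_force: [-1.8, 0.7, 10.3]
opening: 0.238
grasp_force: 67.6
```

Emit:
{"fn": "move_arm", "kwargs": {
  "series": [
    [[0,-0.3,0,0.4,0],[0,-0.4,0,0.8,0],[0,-0.5,0,1.2,0],[0,-0.7,0,1.6,0],[0,-0.8,0,2,0],[0,-0.8,0,2,0],[0,-0.8,0,2,0],[0,-0.8,0,2,0],[0,-0.8,0,2,0],[0,-0.8,0,2,0]]
  ]
}}

```text
time_s: 27.33
eef_pos: [0.479, -0.0771, 0.0282]
eef_rot: [0.001, 0.998, 0.068, 0.001]
wrist_force: [-1.5, -0.2, 8.1]
opening: 0.237
grasp_force: 67.8
```

Emit:
{"fn": "move_arm", "kwargs": {
  "series": [
    [[0,-0.3,0,1,0],[0,-0.7,0,2,0],[0,-1,0,3,0],[0,-1.4,0,4.5,0],[0,-1.8,0,6,0],[0,-2.2,0,7.5,0],[0,-2.5,0,9,0],[0,-2.7,0,10,0],[0,-2.7,0,10,0],[0,-2.7,0,10,0]]
  ]
}}

```text
time_s: 28.17
eef_pos: [0.475, -0.0769, 0.0172]
eef_rot: [0.0, 0.998, 0.068, -0.001]
wrist_force: [-2.8, -1.9, 4.4]
opening: 0.241
grasp_force: 68.0
```

Emit:
{"fn": "move_arm", "kwargs": {
  "series": [
    [[0,-0.2,0,1,0],[0,-0.4,0,2,0],[0,-0.6,0,3.5,0],[0,-0.8,0,5,0],[0,-1,0,6.5,0],[0,-1.1,0,8,0],[0,-1.2,0,9,0],[0,-1.2,0,9.5,0],[0,-1.2,0,9.5,0],[0,-1.2,0,9.5,0]]
  ]
}}

```text
time_s: 29.0
eef_pos: [0.4727, -0.0763, 0.0071]
eef_rot: [-0.001, 0.998, 0.068, -0.002]
wrist_force: [-6.5, -2.1, 6.8]
opening: 0.238
grasp_force: 68.1
```

Emit:
{"fn": "move_arm", "kwargs": {
  "series": [
    [[0,-1.2,0,0,0],[0,-1.2,0,0,0],[0.3,-1.2,0,0,0],[0.4,-1.2,0,0,0],[0.5,-1.2,0,0,0],[0.6,-1.2,0,0,0],[0.6,-1.2,0,0,0],[0.6,-1.2,0,0,0],[0.6,-1.2,0,-3,0],[0.6,-1.2,0,-10,0]]
  ]
}}

```text
time_s: 29.83
eef_pos: [0.4725, -0.0763, 0.0172]
eef_rot: [-0.0, 0.998, 0.068, -0.001]
wrist_force: [0.2, 1.1, 0.1]
opening: 0.6
grasp_force: 0.0
```

Emit:
{"fn": "move_arm", "kwargs": {
  "series": [
    [[0.6,0,0,-15,0],[0.6,0,0,-35,0],[0.6,0,0,-60,0],[0.6,0,0,-90,0],[0.6,-30,0,-120,0],[0.6,-60,0,-140,0],[0.6,-80,0,-140,0],[0.6,-100,0,-140,0],[0.6,-100,0,-140,0],[0.6,-100,0,-140,0]]
  ]
}}

```text
time_s: 30.67
eef_pos: [0.3741, -0.0905, 0.1584]
eef_rot: [0.001, 0.998, 0.068, 0.001]
wrist_force: [0.4, -0.7, -0.7]
opening: 0.598
grasp_force: 0.0
```

Run:
```python
from h import *
im,d=camera("scene")
for q in outline_of("lever_pad","scene")[:2]:
    P,u,v=pt("scene",d,q["region"]);print(q["conf"],q["bbox"],np.round(np.percentile(P,[3,50,97],axis=0),3).tolist())
cv2.imwrite("pics/s6.png",cv2.resize(im[170:345,215:435],(755,600),interpolation=cv2.INTER_CUBIC))
```

```text
0.62 [300.8, 273.8, 44.4, 21.8] [[0.458, -0.088, 0.02], [0.507, -0.076, 0.039], [0.558, -0.061, 0.051]]
```

View pics/s6.png

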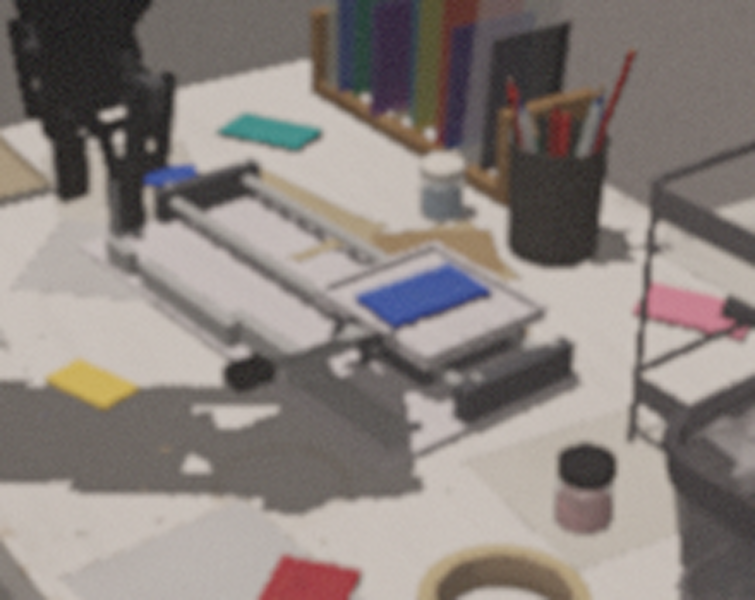

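The lever is down and locked: the pad, at crop (250,373), has its top at 0.051 m, the same as when it was parked. The tile is in place on the deck at (425,295), and the gripper is clear. I'll hand in.

```bash
python3 -c "
from h import *
print(order.hand_in())"
```

```text
the job is handed in; nothing more can be done
None
```

I handed the job in at about 31 s: the carriage is in the working notch (about 0.207 travel), the lever is down and stayed down when I let go, the tile is in place on the deck, and no verdict came back.

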